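# Draw the sprung loupe out over the film frame

### The arm

A 6-joint arm with a two-finger parallel gripper is mounted at the origin on the work surface. World frame = base frame: x ahead of the robot, y to its left, z up, the work surface at z = 0. Lengths are in m, angles in rad, forces in N, time in s.
With the tool pointing down it reaches from about 0.4 to 0.825 m from the base axis. Payload 7 kg.
Tool frame: the origin (TCP) lies midway between the tips of the shut fingers; the grasp point (between the pads) lies 19 mm behind it; z points along the fingers, y is the line along which they close (so a half turn about z gives the same grasp; the last joint's range is limited). The gripper opens to 88 mm and grips with 3 to 60 N. Pads are 19 mm wide; open, the fingers measure 130 mm over their backs; the gripper's body (78 mm by 193 mm) begins 47 mm behind the grasp point.
Start: joints at [-1.054, 0.359, 0.012, 0, -1.224, -0.288], TCP at [0.153, -0.657, 0.227] pointing down, gripper open.
Joint ranges: [-3.07, 3.07], [-1.43, 2.12], [-1.02, 1.25], [-3.03, 1.67], [-3.05, -0], [-3.03, 3.03]. Speed limits (rad/s): [2.39, 2.39, 3.01, 3.14, 3.14, 3.14].

### API

Orientations are given as [roll, pitch, yaw] about the fixed x, y, z axes, in that order (R = Rz(yaw) Ry(pitch) Rx(roll)).
In Python, from station import arm gives the robot as it stands.
- The arm moves only by the tool servo_tool, never from a script. Its argument "deltas" is a list of rows, each a list of 7 numbers: the closure, from -1 (fully open) to 1 (shut), then the shift along the tool's x, y, z in mm, then the turn, a rotation vector about the tool's x, y, z in degrees. In form: [[gripper, x, y, z, ax, ay, az], ...]. A call has 1 to 20 rows; each row shifts and turns the commanded pose from where the row before left it, along the tool's axes as they then stand; what a row does not reach is not made up. A row lasts 1/12 s, in which the tool goes at most 41.7 mm and 7.16 degrees, less where a joint would pass 70% of its speed; a pose out of reach is approached as far as the arm can. A call is refused whole if a number of a shift passes 41.7 or a number of a turn 7.16, either way. A call with a gripper value outside its range is refused whole. The fingers move at their own pace and stop on an object; "squeeze" is the grip in N (left out, the last holds). Time passes only in rows, so rows that do not move let the fingers close. It gives the time, the measured TCP pose, the force, the opening and the grip force at its end, in the units of the state.
- arm.get_state(): the state, without advancing time (a new reading comes with each control period).
- arm.grab_frame(name): name is "scene" or "top" or "wrist"; returns a dict with "color" (480x640x3 uint8, red, green, blue), "K" (3x3 intrinsics, pixels), "position" and "orientation" of the camera in the world. Camera axes: x right, y down, z forward; pixel columns grow to the right and rows downward; lengths in m; the calibration is good to about 2 mm. A picture is of the moment at which its call begins. There is no depth.
- arm.job_done(): hands the job in; it is judged then, once.
Trained networks look in a picture, given as the dict that the camera call returned (one of the last four; its "shot" number tells which), for a name from the list of things; names that differ only in an ending like _2 or _b are one class to them, and where a whole thing is asked for, a point or a joint stands for the part that bears it (a point fixed in the world has none). Each returns a list of dicts, best first, with "conf" (0 to 1); they miss things now and then, are a little off and sometimes report something else, mostly with a low value. They report only what shows in the picture. A call takes as long as a camera call.
- arm.recognise(query, picture): "at" ([x, y, z] in m, in the coordinates of the camera as it stood for that picture, good to about 4 mm: the middle of the surface that is visible of it).
The state is a dict: "t": time; "q": joint angles; "qd": joint speeds; "joint_efforts": joint torques, N m; "eef_pos": TCP position; "ee_rot": TCP orientation; "force": force on the tool from outside, world axes, zero at the start; "moment": the same for the moment, N m; "width": finger opening in m; "gripper_force": force on a finger pad.
Only numpy, scipy, OpenCV 4.12 (cv2) and the standard library are available. Lean on these libraries where they do the work, as an engineer would, in place of code of your own. Each camera call takes 0.05 s, during which the arm holds its last target. There are 200 camera calls.

### The job

A film frame waits to be inspected: take hold of the loupe on its sprung telescopic arm and, with the rod still drawn in, swing the arm round until it points straight at the frame in its holder, and keep it steady on it for a second. Then pull the loupe straight out against the spring until the black length mark on the rod is just at the mouth of the tube, which brings the loupe over the middle of the frame, and finish with the gripper still holding it there. Leave the frame holder, the film canisters and the slide box where they are.

Things in the scene. Friction and masses are not known exactly. Their poses are not given: they have to be found in the camera images.
- pivot (a point): Vertical axis of the fixed viewer stand (round black foot 100 mm across, 12 mm high, steel post, black cap topping out at 114 mm), at the height of the tube's axis, 85 mm above the table. The tube and, below it, the frame holder's flat bar both turn about this axis.
- mouth (a point): Centre of the dark tube's open mouth, 155 mm from the pivot axis, 85 mm up. The tube (20 mm thick, 23 mm at the steel mouth collar) is level, its top at most 97 mm high; it swings about the post over 100 degrees against slight friction (0.05 N m) and stays where left. x points along the tube outward from the post, z up.
- mark (a point): Middle of the black length mark, a 5 mm band round the 10 mm steel rod, 105 mm from the loupe's axis towards the post. Rod in: hidden 70 mm inside the tube; pulled out 70 mm it is at the mouth. Full travel 110 mm. The spring always draws the rod back in: about 3.5 N at home, 8.5 N at the mark, 11 N at the far stop.
- loupe: Black round loupe fixed upright on the rod's end, axis 190 mm from the pivot axis when the rod is in, 260 mm at the mark. Origin on its vertical axis at rod height (85 mm up), x outward, z up. Foot 42 mm across, its underside 35 mm above the table; barrel 34 mm across from 12 mm below to 52 mm above the origin: grip it from above, over the tube's top. It cannot lift or turn on the rod.
- eyepiece (a point): Centre of the loupe's flat top (34 mm across, glass in the middle), 137 mm above the table.
- frame (a point): Middle of the film frame's top, 18 mm above the table: white mount 50 mm square, amber picture, in a black holder 74 mm square on a flat bar of the stand, always 260 mm from the pivot axis. x outward. It stands 0.3 to 1.2 rad to the left of the loupe arm (seen from the post looking outward), held by friction of 0.4 N m, and must stay put.
- canister0: A black film canister with grey lid, 34 mm across, 52 mm high, loose, left of the stand. Origin under its centre.
- canister1: A like canister, right of the stand. Origin under its centre.
- slidebox: A grey slide box with clear lid, about 62 x 112 mm, 47 mm high, loose, beyond the viewer. Origin under its centre.

How it is judged:
By the outcome, as a careful person would: the job done as asked, in the order asked, and still so for the second after the job is handed in, while the arm keeps its last pose, push and grip.
It also fails if it takes over 40 s, if anything falls off the work surface, if the arm or the gripper's body presses on something with over 40 N, if the wrist force passes 120 N, or if a joint passes its speed limit or range.

## Working session

There is one attempt and no reset: what is moved stays moved. The work goes in short steps, Python scripts to look and compute and a tool call to move; the robot and the scene stay as the last step left them, time stands still between calls to the robot, and variables do not carry over. Pictures are saved under pics/ and viewed, at most 12 in all, crops included, and the job is handed in when it is done.

Besides the shell and the picture viewer there is one more tool, called after "Emit:" as name(argument=value, ...) on one line, values as JSON. servo_tool: Moves the arm, as the interface text tells. Its arguments: {"type":"object","properties":{"deltas":{"type":"array","items":{"type":"array","items":{"type":"number"}}},"squeeze":{"type":"number"}},"required":["deltas"]}

```bash
mkdir -p pics; cat > h.py <<'E'
import numpy as np, cv2
from scipy.spatial.transform import Rotation as R
from station import arm
def Rm(o):
    o=np.array(o,float)
    if o.shape==(3,3): return o
    if o.shape==(4,): return R.from_quat(o).as_matrix()
    return R.from_euler('xyz',o).as_matrix()
def shot(cam,fn=None):
    f=arm.grab_frame(cam)
    if fn: cv2.imwrite('pics/'+fn,f['color'][:,:,::-1])
    return f
def find(f,names):
    for n in names:
        for d in arm.recognise(n,f)[:2]:
            p=Rm(f['orientation'])@np.array(d['at'])+np.array(f['position'])
            print(n,round(d['conf'],2),np.round(p,4),'px',np.round(proj(f,p)))
def proj(f,p):
    c=Rm(f['orientation']).T@(np.array(p)-np.array(f['position'])); u=np.array(f['K'])@c
    return u[:2]/u[2]
def ray(f,px,z):
    d=Rm(f['orientation'])@np.linalg.inv(np.array(f['K']))@np.array([*px,1.]); o=np.array(f['position'])
    return o+d*(z-o[2])/d[2]
E
python3 - <<'E'
from h import *
s=arm.get_state(); print(s)
for c in ('top','scene'):
    f=shot(c,c+'0.png'); print(c,f['position'],f['orientation'])
    find(f,['pivot','mouth','loupe','eyepiece','frame','canister0','canister1','slidebox'])
E
```

```text
{'t': 0.0, 'q': array([-1.05389258e+00,  3.59429447e-01,  1.10569308e-02, -3.72175113e-04,
       -1.22408701e+00, -2.88111721e-01]), 'qd': array([0.00052076, 0.00056268, 0.00146297, 0.00028933, 0.00033798,
       0.00190279]), 'joint_efforts': array([ 8.14086507e-04, -5.82710409e+01,  2.93052667e+01,  6.99704647e+00,
        6.83742706e-03, -1.62142242e-04]), 'eef_pos': array([ 0.15296876, -0.65693574,  0.22559035]), 'ee_rot': array([ 3.13989859e+00, -1.37190666e-04, -2.91292727e+00]), 'force': array([-0.17643468, -0.06929958,  0.30427605]), 'moment': array([-0.00504261, -0.00570805,  0.01706858]), 'gripper_force': 0.0, 'width': 0.08762386358138498}
top [0.42375791 0.03423818 0.97109037] [-2.97364953 -0.0391796  -1.58749924]
pivot 0.65 [0.4297 0.0138 0.019 ] px [304. 319.]
mouth 0.87 [ 0.441  -0.0632  0.0971] px [347. 312.]
loupe 0.96 [ 0.4916 -0.0916  0.138 ] px [364. 283.]
eyepiece 0.78 [ 0.4916 -0.0952  0.1369] px [366. 283.]
frame 0.79 [0.5708 0.0313 0.0184] px [295. 250.]
canister0 0.72 [ 0.3227 -0.2675  0.0523] px [451. 372.]
canister0 0.69 [0.4499 0.2898 0.0521] px [162. 311.]
canister1 0.72 [ 0.3227 -0.2675  0.0523] px [451. 372.]
canister1 0.69 [0.4499 0.2898 0.0521] px [162. 311.]
slidebox 0.59 [ 0.6496 -0.1937  0.0486] px [405. 208.]
scene [ 1.09848868 -0.46732554  0.61367348] [-2.15185202 -0.01466202  0.84702847]
pivot 0.78 [0.5019 0.0099 0.0218] px [302. 271.]
mouth 0.88 [ 0.4956 -0.1064  0.0935] px [251. 264.]
loupe 0.67 [ 0.5031 -0.1116  0.0979] px [251. 265.]
eyepiece 0.65 [ 0.5069 -0.1137  0.0941] px [251. 268.]
eyepiece 0.15 [0.5825 0.0243 0.0226] px [333. 287.]
frame 0.71 [0.5818 0.0259 0.0184] px [333. 288.]
canister0 0.86 [ 0.3298 -0.2783  0.0352] px [132. 283.]
canister0 0.81 [0.4552 0.2854 0.0378] px [376. 213.]
canister1 0.86 [ 0.3298 -0.2783  0.0352] px [132. 283.]
canister1 0.81 [0.4552 0.2854 0.0378] px [376. 213.]
slidebox 0.96 [ 0.6738 -0.2049  0.0519] px [265. 362.]
```

View pics/top0.png

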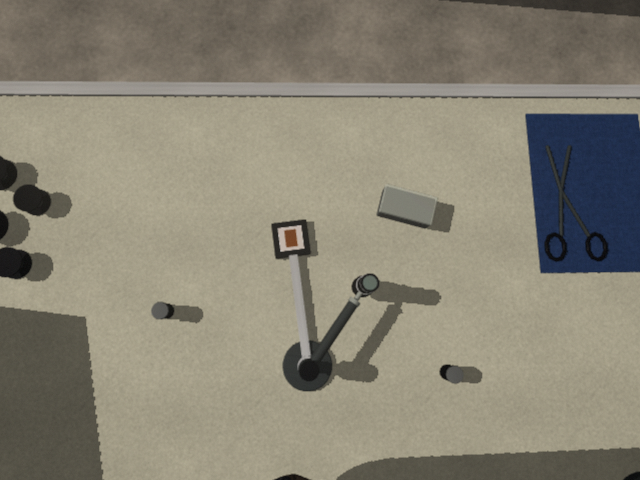

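View pics/scene0.png

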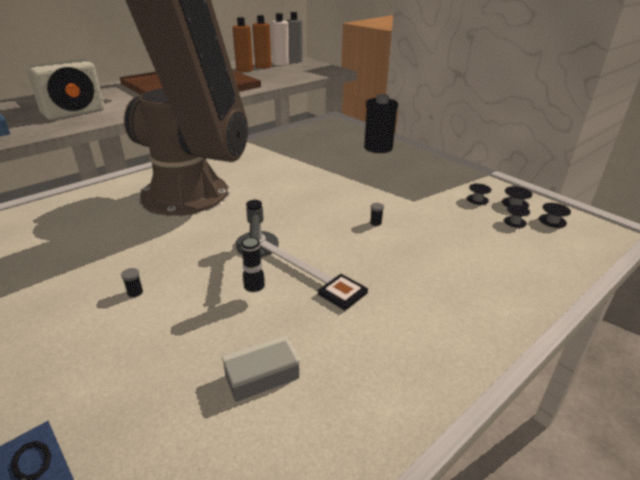

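The top view shows the foot at about (308,366), the cap at (309,370), the eyepiece at (369,283) and the frame at (291,238). The scene view shows the post at (255,210) and the frame at (343,290).

```bash
python3 - <<'E'
from h import *
f=shot('top'); im=f['color'].astype(int); 
hsv=cv2.cvtColor(f['color'],cv2.COLOR_RGB2HSV)
sub=np.zeros(im.shape[:2],bool); sub[215:262,265:315]=1
m=sub&(hsv[...,1]>150)&(im[...,0]>90); ys,xs=np.nonzero(m); print('amber',xs.mean(),ys.mean(),m.sum())
b=(sub&(im.sum(2)<130)).astype(np.uint8)
c=max(cv2.findContours(b,0,2)[0],key=cv2.contourArea); rc=cv2.minAreaRect(c); print('holder',rc)
fr=ray(f,(xs.mean(),ys.mean()),.018); fr2=ray(f,rc[0],.014)
pf=ray(f,(308,366),.012); pc=ray(f,(309,370),.114); lo=ray(f,(369,283),.137)
print(fr,fr2,pf,pc,lo)
for p in (pf,pc): print(np.hypot(*(fr-p)[:2]),np.hypot(*(lo-p)[:2]),np.degrees([np.arctan2(*(q-p)[1::-1]) for q in (fr,lo)]))
g=cv2.resize(f['color'][200:410,260:400],None,fx=4,fy=4,interpolation=cv2.INTER_CUBIC)[:,:,::-1]
cv2.imwrite('pics/crop.png',g[240:])
E
```

```text
amber 290.61783439490443 237.7388535031847 157
holder ((290.70770263671875, 238.66159057617188), (34.233585357666016, 33.98551559448242), 82.87498474121094)
[0.5962983  0.04024837 0.018     ] [0.59506785 0.04010369 0.014     ] [0.33671108 0.00787681 0.012     ] [0.33901011 0.00900079 0.114     ] [ 0.49070746 -0.10055274  0.137     ]
0.2615978635460883 0.18833971786661216 [  7.10831738 -35.14955017]
0.2591787526079462 0.1871204425664252 [  6.92464473 -35.8362453 ]
```

View pics/crop.png

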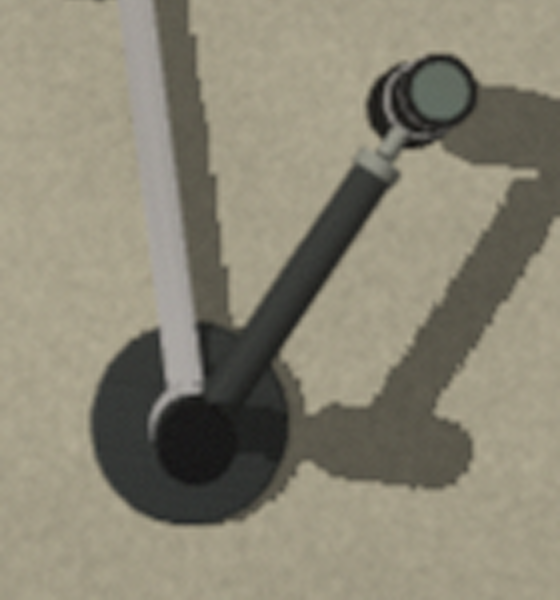

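Pivot is about (0.338, 0.0085). The loupe bearing is about -35.6° and the frame bearing about +7.0°, and the radii agree with the given 190 and 260 mm. I'll turn the tool so that it closes across the arm, then go above the loupe.

Emit:
servo_tool(deltas=[[-1, 0, 0, 0, 0, 0, 6.96], [-1, 0, 0, 0, 0, 0, 6.96], [-1, 0, 0, 0, 0, 0, 6.96], [-1, 0, 0, 0, 0, 0, 6.96], [-1, 0, 0, 0, 0, 0, 6.96], [-1, 0, 0, 0, 0, 0, 6.96], [-1, 0, 0, 0, 0, 0, 6.96]], squeeze=40)

```text
t: 1.53
eef_pos: [0.1531, -0.6574, 0.2265]
ee_rot: [3.142, -0.0, 2.514]
force: [-0.1, -0.6, -0.5]
width: 0.0878
gripper_force: 0.0
```

Emit:
servo_tool(deltas=[[-1, 2.4, 32.4, 0, 0, 0, 0], [-1, 2.4, 32.4, 0, 0, 0, 0], [-1, 2.4, 32.4, 0, 0, 0, 0], [-1, 2.4, 32.4, 0, 0, 0, 0], [-1, 2.4, 32.4, 0, 0, 0, 0], [-1, 2.4, 32.4, 0, 0, 0, 0], [-1, 2.4, 32.4, 0, 0, 0, 0], [-1, 2.4, 32.4, 0, 0, 0, 0], [-1, 2.4, 32.4, 0, 0, 0, 0], [-1, 2.4, 32.4, 0, 0, 0, 0], [-1, 2.4, 32.4, 0, 0, 0, 0], [-1, 2.4, 32.4, 0, 0, 0, 0], [-1, 2.4, 32.4, 0, 0, 0, 0], [-1, 2.4, 32.4, 0, 0, 0, 0], [-1, 2.4, 32.4, 0, 0, 0, 0], [-1, 2.4, 32.4, 0, 0, 0, 0], [-1, 2.4, 32.4, 0, 0, 0, 0], [-1, 2.4, 32.4, 0, 0, 0, 0], [-1, 2.4, 32.4, 0, 0, 0, 0], [-1, 0, 0, 0, 0, 0, 0]])

```text
t: 3.2
eef_pos: [0.4771, -0.127, 0.2268]
ee_rot: [3.141, 0.001, 2.523]
force: [0.4, 0.1, 0.8]
width: 0.0881
gripper_force: 0.0
```

```bash
python3 - <<'E'
from h import *
s=arm.get_state(); print(s['t'],s['eef_pos'],np.degrees(s['ee_rot']),s['q'])
f=shot('wrist','w1.png'); print(f['position'],f['orientation'])
find(f,['pivot','mouth','loupe','eyepiece','frame'])
E
```

```text
3.2 [ 0.47705671 -0.12695769  0.22677545] [1.79939351e+02 6.07207665e-02 1.44564553e+02] [ 1.38898234e-01  5.58143307e-02 -3.77458107e-01 -4.53231209e-05
 -1.13602658e+00 -2.32814017e+00]
[ 0.41210615 -0.0807912   0.38559776] [ 2.84085278e+00 -1.10405955e-03  9.52412302e-01]
pivot 0.67 [0.4631 0.0017 0.0212] px [420. 124.]
mouth 0.58 [ 0.4401 -0.0646  0.0987] px [358. 149.]
mouth 0.45 [ 0.4847 -0.1029  0.135 ] px [353. 234.]
loupe 0.9 [ 0.4827 -0.1026  0.144 ] px [353. 235.]
eyepiece 0.74 [ 0.3236 -0.268   0.0539] px [ 97. 172.]
frame 0.67 [ 0.4823 -0.0942  0.1351] px [362. 225.]
```

View pics/w1.png

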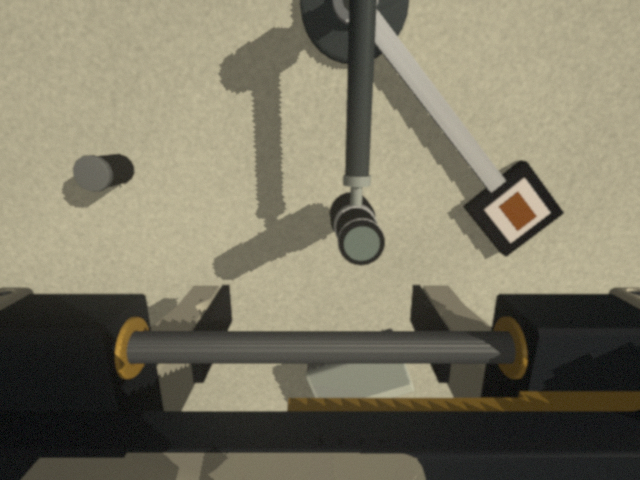

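The wrist view shows the eyepiece at (361,242), the collar at (358,181) and the amber picture at (518,211). The first network "frame" and "eyepiece" hits here are wrong.

```bash
python3 - <<'E'
from h import *
f=shot('wrist')
e=ray(f,(361,242),.137); fr=ray(f,(518,211),.018); m=ray(f,(358,181),.0965)
pv=np.array([.338,.0085,0])
for n,p in zip('efm',(e,fr,m)): print(n,p,np.hypot(*(p-pv)[:2]),np.degrees(np.arctan2(*(p-pv)[1::-1])))
s=arm.get_state(); T=Rm(s['ee_rot']); 
for p in (e,): print((T.T@(np.array([p[0],p[1],.092])-s['eef_pos']))*1000)
E
```

```text
e [ 0.48922417 -0.10584092  0.137     ] 0.18958532636517678 -37.09300400501462
f [0.59503223 0.03647605 0.018     ] 0.2585502379134912 6.211768214754281
m [ 0.45814936 -0.08272293  0.0965    ] 0.15085586300404474 -37.20744414096863
[  2.4142436   29.46731912 134.68092641]
```

Emit:
servo_tool(deltas=[[-1, 1.2, 14, 0, 0, 0, 0], [-1, 1.2, 14, 0, 0, 0, 0], [-1, 0, 0, 24, 0, 0, 0], [-1, 0, 0, 24, 0, 0, 0], [-1, 0, 0, 24, 0, 0, 0], [-1, 0, 0, 20, 0, 0, 0], [-1, 0, 0, 20, 0, 0, 0], [-1, 0, 0, 12, 0, 0, 0], [-1, 0, 0, 10, 0, 0, 0], [-1, 0, 0, 0, 0, 0, 0], [-1, 0, 0, 0, 0, 0, 0]])

```text
t: 4.47
eef_pos: [0.4891, -0.106, 0.0925]
ee_rot: [-3.141, -0.0, 2.52]
force: [0.2, -0.2, 0.3]
width: 0.0878
gripper_force: 0.0
```

```bash
python3 - <<'E'
from h import *
s=arm.get_state(); print(s['eef_pos'],s['force'])
f=shot('wrist','w2.png')
E
```

```text
[ 0.48907712 -0.10600501  0.0925313 ] [ 0.1530676  -0.22837195  0.3009846 ]
```

View pics/w2.png

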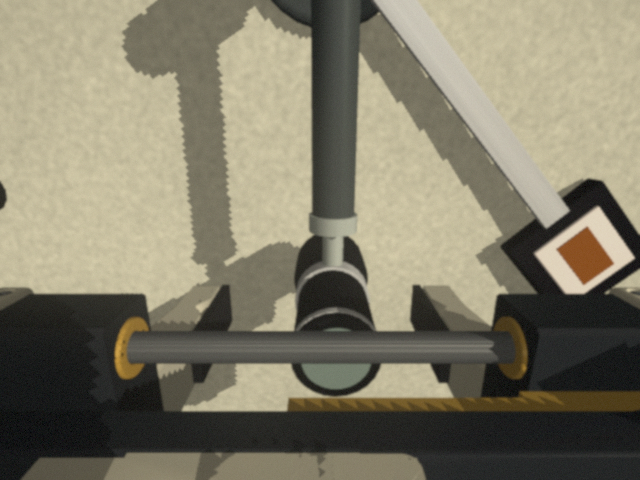

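The loupe (337,362) stands between the pads, about 16 px right of their middle.

```bash
python3 - <<'E'
from h import *
f=shot('wrist'); s=arm.get_state(); T=Rm(s['ee_rot'])
e=ray(f,(337,361),.137); m=ray(f,(333,224),.0965); fr=ray(f,(585,256),.018)
print(e,m,fr,T.T@(e-s['eef_pos'])*1000, np.degrees(np.arctan2(*(e-m)[1::-1])))
E
```

```text
[ 0.49547452 -0.10263074  0.137     ] [ 0.46050793 -0.07833477  0.0965    ] [0.59894405 0.0411231  0.018     ] [ -2.80108585   6.18009629 -43.58287198] -34.792872841665016
```

Emit:
servo_tool(deltas=[[-1, -2, 5, 0, 0, 0, 0], [-1, 0, 0, 0, 0, 0, 0], [1, 0, 0, 0, 0, 0, 0], [1, 0, 0, 0, 0, 0, 0], [1, 0, 0, 0, 0, 0, 0], [1, 0, 0, 0, 0, 0, 0], [1, 0, 0, 0, 0, 0, 0], [1, 0, 0, 0, 0, 0, 0], [1, 0, 0, 0, 0, 0, 0], [1, 0, 0, 0, 0, 0, 0], [1, 0, 0, 0, 0, 0, 0], [1, 0, 0, 0, 0, 0, 0], [1, 0, 0, 0, 0, 0, 0]], squeeze=40)

```text
t: 5.65
eef_pos: [0.4933, -0.1033, 0.0925]
ee_rot: [-3.142, -0.0, 2.52]
force: [0.3, 0.5, -1.1]
width: 0.0335
gripper_force: 40.0
```

```bash
python3 - <<'E'
from h import *
s=arm.get_state(); print(s['t'],s['eef_pos'],np.degrees(s['ee_rot']),s['force'],s['moment'],s['width'])
f=shot('wrist','w3.png'); shot('top')
pv=np.array([.338,.0085]); d=s['eef_pos'][:2]-pv; print(np.hypot(*d),np.degrees(np.arctan2(d[1],d[0])))
E
```

```text
5.65 [ 0.49334719 -0.10330741  0.09254502] [-1.79999358e+02 -7.37240395e-04  1.44388230e+02] [ 0.33184061  0.53946222 -1.05832536] [-0.03060927 -0.03300994 -0.03209806] 0.033496624867548355
0.19139918506220505 -35.743546787042824
```

View pics/w3.png

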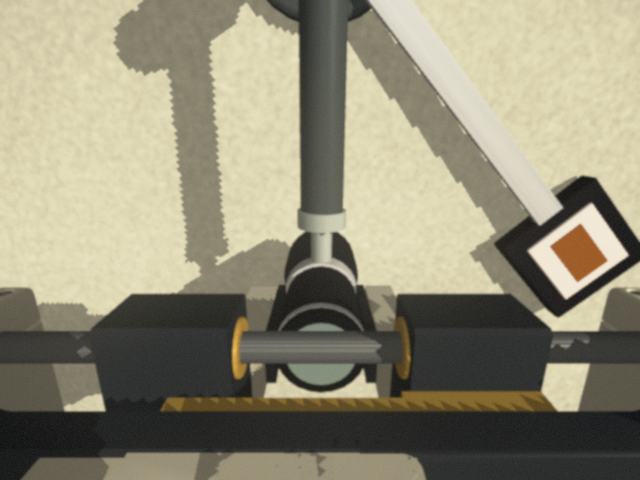

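The loupe is gripped and centred (opening 33.5 mm, collar and barrel in line at column 321). I'll swing 40° about the pivot and then check.

Emit:
servo_tool(deltas=[[1, 0.18, 8.31, 0, 0, 0, -2.5], [1, 0.18, 8.31, 0, 0, 0, -2.5], [1, 0.18, 8.31, 0, 0, 0, -2.5], [1, 0.18, 8.31, 0, 0, 0, -2.5], [1, 0.18, 8.31, 0, 0, 0, -2.5], [1, 0.18, 8.31, 0, 0, 0, -2.5], [1, 0.18, 8.31, 0, 0, 0, -2.5], [1, 0.18, 8.31, 0, 0, 0, -2.5], [1, 0.18, 8.31, 0, 0, 0, -2.5], [1, 0.18, 8.31, 0, 0, 0, -2.5], [1, 0.18, 8.31, 0, 0, 0, -2.5], [1, 0.18, 8.31, 0, 0, 0, -2.5], [1, 0.18, 8.31, 0, 0, 0, -2.5], [1, 0.18, 8.31, 0, 0, 0, -2.5], [1, 0.18, 8.31, 0, 0, 0, -2.5], [1, 0.18, 8.31, 0, 0, 0, -2.5], [1, 0, 0, 0, 0, 0, 0], [1, 0, 0, 0, 0, 0, 0]])

```text
t: 7.25
eef_pos: [0.5294, 0.0228, 0.0927]
ee_rot: [3.141, 0.002, -3.065]
force: [5.9, 0.7, -4.0]
width: 0.0338
gripper_force: 40.0
```

```bash
python3 - <<'E'
from h import *
s=arm.get_state(); print(s['t'],s['eef_pos'],np.degrees(s['ee_rot']),s['force'],s['moment'],s['width'])
pv=np.array([.338,.0085]); d=s['eef_pos'][:2]-pv; print(np.hypot(*d),np.degrees(np.arctan2(d[1],d[0])))
f=shot('wrist','w4.png'); print(f['position'])
find(f,['frame','mouth','loupe'])
f=shot('top','t4.png')
E
```

```text
7.25 [0.5294434  0.02280785 0.09266259] [ 1.79979974e+02  1.01965533e-01 -1.75602279e+02] [ 5.86504735  0.70822589 -3.96343624] [ 0.16455835 -1.85981373 -0.06120664] 0.033788678913818725
0.19197731112827537 4.274151249165029
[0.4498654  0.01641426 0.2514269 ]
frame 0.62 [0.5014 0.0318 0.0246] px [338. 215.]
mouth 0.96 [0.4852 0.0192 0.0975] px [321. 215.]
mouth 0.73 [0.5135 0.0194 0.1242] px [316. 300.]
```

View pics/w4.png

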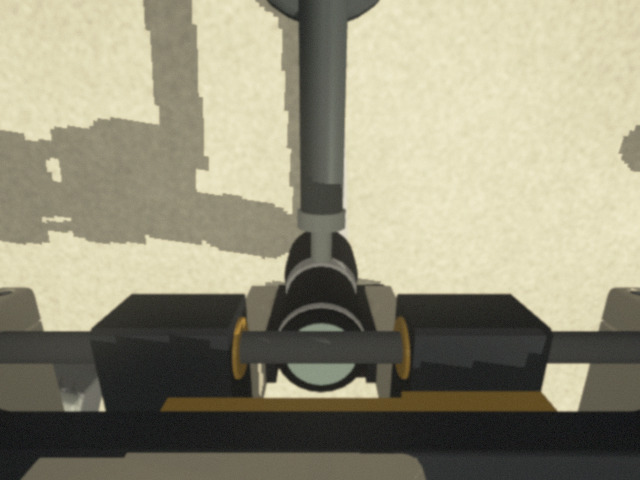

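The wrist view shows the arm in line with the tool and the rod in (collar at (321,218)). The bar is hidden under the tube, so I'll check the top view.

```bash
python3 - <<'E'
import cv2
g=cv2.imread('pics/t4.png')[215:390,240:390]
cv2.imwrite('pics/t4c.png',cv2.resize(g,None,fx=3.4,fy=3.4,interpolation=cv2.INTER_CUBIC))
E
```

```text
(no output)
```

View pics/t4c.png

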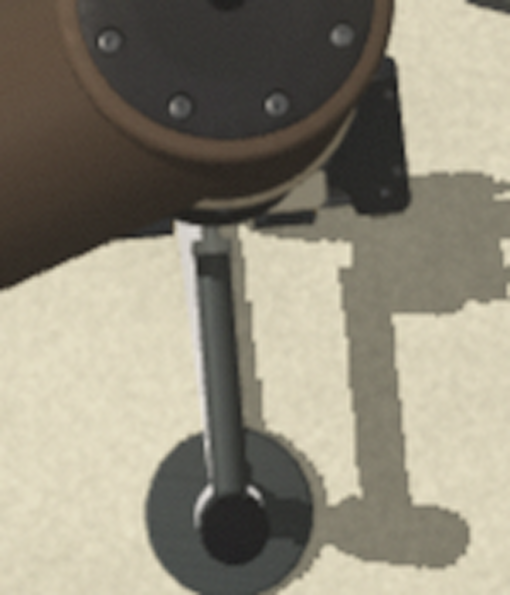

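```bash
python3 - <<'E'
from h import *
f=shot('top')
def bearing(mask,z,lab):
    ys,xs=np.nonzero(mask); P=[]
    for y in np.unique(ys):
        x=xs[ys==y]; P.append([x.mean(),y,len(x)])
    P=np.array(P); ok=abs(P[:,2]-np.median(P[:,2]))<=1.6; P=P[ok]
    W=np.array([ray(f,p[:2],z)[:2] for p in P])
    k=np.polyfit(W[:,0],W[:,1],1); r=W[:,1]-np.polyval(k,W[:,0])
    print(lab,len(P),np.median(P[:,2]),'deg',np.degrees(np.arctan(k[0])),'res mm',1e3*r.std(),'y at x=.338',np.polyval(k,.338))
a=cv2.imread('pics/top0.png'); b=cv2.imread('pics/t4.png')
def region(x0,x1,y0,y1):
    m=np.zeros((480,640),bool); m[y0:y1,x0:x1]=1; return m
ha=cv2.cvtColor(a,cv2.COLOR_BGR2HSV).astype(int); hb=cv2.cvtColor(b,cv2.COLOR_BGR2HSV).astype(int)
print('bar hsv',ha[300,292:312].tolist())
bearing(region(285,312,262,338)&(ha[...,1]<28)&(ha[...,2]>125),.012,'bar')
bearing(region(310,362,308,352)&(ha[...,2]<95)&(np.arange(640)[None]-310<(355-np.arange(480))[:,None]*0.75+14),.095,'tube0')
print('tube hsv t4',hb[320,292:320].tolist())
bearing(region(290,314,294,335)&(hb[...,2]<95),.095,'tube4')
hh=cv2.cvtColor(a,cv2.COLOR_BGR2GRAY)
E
```

```text
bar hsv [[23, 43, 166], [24, 43, 161], [23, 26, 157], [21, 16, 160], [17, 14, 161], [15, 13, 162], [19, 13, 163], [19, 12, 164], [18, 16, 161], [19, 13, 157], [17, 12, 155], [22, 22, 128], [22, 40, 95], [26, 39, 92], [24, 41, 94], [23, 43, 96], [24, 43, 94], [23, 43, 94], [22, 41, 94], [26, 44, 92]]
bar 76 9.0 deg 6.629202724135942 res mm 0.47033908461662555 y at x=.338 0.010093708631471854
tube0 20 18.0 deg -27.93788079601921 res mm 1.4719467526681873 y at x=.338 0.00918183286476526
tube hsv t4 [[24, 38, 217], [23, 37, 220], [24, 35, 223], [24, 35, 223], [24, 32, 222], [19, 16, 221], [17, 10, 220], [19, 13, 157], [48, 15, 87], [42, 14, 90], [45, 15, 99], [36, 14, 93], [40, 9, 84], [45, 13, 78], [38, 15, 70], [42, 21, 61], [30, 15, 52], [23, 17, 59], [22, 35, 109], [23, 43, 132], [24, 41, 130], [24, 38, 127], [25, 38, 126], [23, 41, 192], [24, 39, 218], [23, 37, 219], [23, 36, 220], [24, 37, 219]]
tube4 38 8.0 deg 3.2905091736140384 res mm 0.653225682153742 y at x=.338 0.009013203557794726
```

```bash
cat > w.py <<'E'
from h import *
f=shot('wrist'); s=arm.get_state(); T=Rm(s['ee_rot']); C=T.T@Rm(f['orientation']); o=T.T@(np.array(f['position'])-s['eef_pos']); print('cam in tool',o*1e3)
def cam(pos,yaw):  # tool straight down
    A=R.from_euler('xyz',[np.pi,0,np.radians(yaw)]).as_matrix()
    return dict(K=f['K'],position=A@o+pos,orientation=A@C)
def lines(g,rows,tests,lab,z,sel):
    im=cv2.imread('pics/'+g[0]); h=cv2.cvtColor(im,cv2.COLOR_BGR2HSV).astype(int); P=[]
    for y in rows:
        m=tests(h[y]); x0,x1=sel(y); m=m.copy(); m[:x0]=0; m[x1:]=0
        x=np.nonzero(m)[0]
        if len(x)>3: P.append([x.mean(),y,len(x)])
    P=np.array(P); md=np.median(P[:,2]); c=cam(*g[1:])
    W=np.array([ray(c,p[:2],z)[:2] for p in P])
    L=cv2.fitLine(W.astype(np.float32),cv2.DIST_HUBER,0,.01,.0001).ravel(); b=np.degrees(np.arctan(L[1]/L[0]))
    n=np.array([-L[1],L[0]]); r=(W-L[2:])@n
    print(lab,'w',P[:,2].min(),md,P[:,2].max(),'bearing',round(float(b),2),'res',1e3*r.std(),'px',P[0],P[-1])
w3=('w3.png',np.array([.49335,-.10331,.09254]),144.388); w4=('w4.png',np.array([.52944,.02281,.09266]),-175.60)
w1=('w1.png',np.array([.47706,-.12696,.22678]),144.565)
if __name__=='__main__':
    for g in (w3,w1):
        im=cv2.cvtColor(cv2.imread('pics/'+g[0]),cv2.COLOR_BGR2HSV); y=150 if g is w3 else 120
        print(g[0],im[y,390:520:3].tolist() if g is w3 else im[y,395:460:3].tolist())
    dark=lambda r:r[:,2]<125
    lines(w3,range(30,205),dark,'tube3',.09,lambda y:(285,365)); lines(w4,range(30,170),dark,'tube4',.09,lambda y:(293,365))
    bar=lambda r:(r[:,1]<20)&(r[:,2]>150)
    lines(w3,range(30,180),bar,'bar3',.012,lambda y:(int(370+.86*y)-30,int(370+.86*y)+70))
    lines(w1,range(70,160),bar,'bar1',.012,lambda y:(int(378+.69*y-14)-30,int(378+.69*y)+40))
    lines(w1,range(70,170),dark,'tube1',.09,lambda y:(335,385))
E
python3 w.py
```

```text
cam in tool [  79.54321846   -0.19877999 -158.8861683 ]
w3.png [[23, 53, 218], [24, 50, 219], [24, 48, 222], [25, 49, 220], [23, 50, 219], [26, 47, 222], [24, 47, 221], [23, 50, 220], [26, 50, 220], [24, 50, 221], [26, 47, 223], [24, 49, 220], [25, 47, 221], [24, 49, 218], [23, 50, 158], [23, 49, 140], [24, 49, 136], [24, 49, 135], [27, 45, 129], [24, 46, 138], [25, 46, 139], [25, 52, 137], [25, 48, 134], [23, 46, 140], [24, 47, 142], [25, 46, 138], [24, 48, 139], [23, 51, 136], [23, 46, 138], [24, 46, 140], [27, 37, 123], [21, 28, 189], [22, 26, 218], [25, 26, 214], [22, 26, 217], [21, 28, 219], [24, 28, 222], [23, 25, 224], [25, 25, 222], [23, 24, 224], [25, 27, 219], [24, 28, 220], [23, 28, 221], [25, 28, 219]]
w1.png [[25, 50, 177], [25, 48, 179], [24, 52, 181], [26, 51, 126], [23, 51, 109], [27, 43, 106], [24, 49, 105], [24, 49, 109], [26, 49, 110], [24, 46, 106], [25, 44, 109], [23, 43, 107], [25, 45, 108], [25, 31, 107], [25, 26, 166], [23, 27, 171], [23, 26, 177], [20, 29, 183], [20, 29, 178], [23, 30, 180], [22, 26, 178], [25, 28, 175]]
tube3 w 41.0 45.0 51.0 bearing -36.09 res 0.11247697502926352 px [323.  30.  51.] [321. 204.  41.]
tube4 w 43.0 46.0 49.0 bearing 4.06 res 0.07949581207842157 px [321.5  30.   48. ] [321. 169.  43.]
bar3 w 4.0 6.0 14.0 bearing 6.31 res 1.1789659200937554 px [413.16666667  30.          12.        ] [440.5  68.    4. ]Traceback (most recent call last):
  File "w.py", line 27, in <module>
    lines(w1,range(70,160),bar,'bar1',.012,lambda y:(int(378+.69*y-14)-30,int(378+.69*y)+40))
    ~~~~~^^^^^^^^^^^^^^^^^^^^^^^^^^^^^^^^^^^^^^^^^^^^^^^^^^^^^^^^^^^^^^^^^^^^^^^^^^^^^^^^^^^^
  File "w.py", line 12, in lines
    P=np.array(P); md=np.median(P[:,2]); c=cam(*g[1:])
                                ~^^^^^
IndexError: too many indices for array: array is 1-dimensional, but 2 were indexed
```

```bash
sed -i 's/r\[:,1\]<20)/r[:,1]<38)/' w.py; sed -i "s/int(378+.69\*y-14)-30,int(378+.69\*y)+40/int(355+.69*y)-20,int(385+.69*y)+25/" w.py
python3 w.py | grep -v hsv | grep bearing
python3 - <<'E'
from h import *
f=shot('top')
def line(fn,rows,test,x0,x1,z):
    h=cv2.cvtColor(cv2.imread('pics/'+fn),cv2.COLOR_BGR2HSV).astype(int);W=[];n=[]
    for y in rows:
        x=np.nonzero(test(h[y]))[0]; x=x[(x>=x0)&(x<x1)]; n.append(len(x)); W.append(ray(f,(x.mean(),y),z)[:2])
    W=np.array(W); k=np.polyfit(W[:,0],W[:,1],1); print(fn,min(n),max(n),np.degrees(np.arctan(k[0])),np.polyval(k,.338))
line('t4.png',range(296,335),lambda r:r[:,2]<112,296,314,.09)
line('top0.png',range(264,336),lambda r:(r[:,1]<30)&(r[:,2]>125),285,313,.012)
E
```

```text
tube3 w 41.0 45.0 51.0 bearing -36.1 res 0.11247144352643891 px [323.  30.  51.] [321. 204.  41.]
tube4 w 43.0 46.0 49.0 bearing 4.05 res 0.07949342629429777 px [321.5  30.   48. ] [321. 169.  43.]
bar3 w 38.0 41.0 44.0 bearing 6.83 res 0.10504397748522529 px [412.  30.  43.] [522.5 179.   38. ]
bar1 w 23.0 25.0 26.0 bearing 6.7 res 0.20277897215030574 px [410.  70.  25.] [477. 159.  23.]
tube1 w 23.0 25.0 38.0 bearing -37.53 res 1.2836499384731257 px [365.5  70.   38. ] [356.5 169.   24. ]
t4.png 10 11 4.014211849654461 0.008248066262035489
top0.png 9 10 6.785959591622835 0.009815274541776775
```

Top and wrist views agree: the tube is at 4.03° and the bar at 6.8°, so 2.77° remain. I'll swing that far and hold for more than a second.

Emit:
servo_tool(deltas=[[1, 0.05, 4.6, 0, 0, 0, -1.38], [1, 0.05, 4.6, 0, 0, 0, -1.38], [1, 0, 0, 0, 0, 0, 0], [1, 0, 0, 0, 0, 0, 0], [1, 0, 0, 0, 0, 0, 0], [1, 0, 0, 0, 0, 0, 0]])

```text
t: 8.2
eef_pos: [0.5286, 0.0314, 0.0927]
ee_rot: [3.141, 0.002, -3.018]
force: [6.3, 1.5, -4.5]
width: 0.0333
gripper_force: 40.0
```

```bash
cat > chk.py <<'E'
from w import *
import sys
n=sys.argv[1]; cv2.imwrite('pics/'+n,f['color'][:,:,::-1])
print(s['t'],s['eef_pos'],np.degrees(s['ee_rot']),s['force'])
lines((n,s['eef_pos'],np.degrees(s['ee_rot'][2])),range(30,170),lambda r:r[:,2]<125,'tube',.09,lambda y:(293,365))
E
python3 chk.py w5.png
```

```text
cam in tool [  79.56205497   -0.23266004 -158.90012637]
8.25 [0.5286381  0.03142152 0.09268237] [ 1.79972360e+02  1.17441975e-01 -1.72938110e+02] [ 4.55376543  2.46313374 -4.03962627]
tube w 43.0 46.0 49.0 bearing 6.52 res 0.09998102638970252 px [322.  30.  49.] [321. 169.  43.]
```

Emit:
servo_tool(deltas=[[1, 0, 0.8, 0, 0, 0, -0.25], [1, 0, 0, 0, 0, 0, 0], [1, 0, 0, 0, 0, 0, 0], [1, 0, 0, 0, 0, 0, 0], [1, 0, 0, 0, 0, 0, 0], [1, 0, 0, 0, 0, 0, 0], [1, 0, 0, 0, 0, 0, 0], [1, 0, 0, 0, 0, 0, 0], [1, 0, 0, 0, 0, 0, 0], [1, 0, 0, 0, 0, 0, 0], [1, 0, 0, 0, 0, 0, 0], [1, 0, 0, 0, 0, 0, 0], [1, 0, 0, 0, 0, 0, 0], [1, 0, 0, 0, 0, 0, 0], [1, 0, 0, 0, 0, 0, 0], [1, 0, 0, 0, 0, 0, 0], [1, 0, 0, 0, 0, 0, 0], [1, 0, 0, 0, 0, 0, 0]])

```text
t: 9.75
eef_pos: [0.5286, 0.0322, 0.0927]
ee_rot: [3.141, 0.002, -3.014]
force: [6.6, 1.5, -4.3]
width: 0.0338
gripper_force: 40.0
```

```bash
python3 chk.py w6.png; python3 -c "
from h import *
shot('top','t6.png')
h=cv2.cvtColor(cv2.imread('pics/t6.png'),cv2.COLOR_BGR2HSV).astype(int)
for y in (300,315,330): print(y,h[y,290:316,1:].tolist())"
```

```text
cam in tool [  79.57317154   -0.24022519 -158.88601368]
9.8 [0.52856185 0.03217862 0.09269991] [ 1.79974218e+02  1.19490753e-01 -1.72687894e+02] [ 6.28079596  1.35000547 -4.6982229 ]
tube w 43.0 46.0 48.0 bearing 6.75 res 0.09040798297794721 px [322.5  30.   48. ] [321. 169.  43.]
300 [[37, 215], [38, 217], [38, 217], [36, 213], [34, 149], [15, 83], [14, 90], [13, 97], [11, 91], [10, 73], [17, 60], [15, 52], [15, 52], [16, 48], [29, 61], [41, 107], [42, 129], [41, 130], [40, 127], [42, 128], [41, 130], [42, 128], [43, 185], [37, 212], [37, 212], [38, 213]]
315 [[36, 219], [37, 222], [39, 218], [37, 220], [36, 221], [38, 214], [38, 148], [15, 85], [14, 90], [13, 95], [14, 91], [12, 82], [13, 76], [19, 66], [22, 57], [20, 50], [29, 71], [42, 110], [38, 128], [38, 126], [40, 127], [42, 129], [43, 125], [43, 126], [40, 158], [40, 203]]
330 [[38, 223], [37, 223], [36, 224], [36, 222], [36, 219], [37, 216], [39, 211], [40, 190], [36, 126], [15, 87], [11, 91], [13, 95], [14, 90], [13, 81], [10, 74], [15, 67], [22, 59], [15, 50], [30, 69], [38, 115], [40, 128], [43, 124], [43, 125], [44, 127], [40, 128], [41, 132]]
```

Aligned at 6.75° and held for 1.5 s. Now I'll pull straight out most of the way.

Emit:
servo_tool(deltas=[[1, -3, 0, 0, 0, 0, 0], [1, -5, -0.05, 0, 0, 0, 0], [1, -5, -0.05, 0, 0, 0, 0], [1, -5, -0.05, 0, 0, 0, 0], [1, -5, -0.05, 0, 0, 0, 0], [1, -5, -0.05, 0, 0, 0, 0], [1, -5, -0.05, 0, 0, 0, 0], [1, -5, -0.05, 0, 0, 0, 0], [1, -5, -0.05, 0, 0, 0, 0], [1, -5, -0.05, 0, 0, 0, 0], [1, -5, -0.05, 0, 0, 0, 0], [1, -5, -0.05, 0, 0, 0, 0], [1, -5, -0.05, 0, 0, 0, 0], [1, -3, 0, 0, 0, 0, 0], [1, -2, 0, 0, 0, 0, 0], [1, 0, 0, 0, 0, 0, 0], [1, 0, 0, 0, 0, 0, 0]])

```text
t: 11.27
eef_pos: [0.5938, 0.0396, 0.0923]
ee_rot: [-3.141, -0.003, -3.013]
force: [-7.7, -0.1, 7.0]
width: 0.0335
gripper_force: 40.0
```

```bash
python3 chk.py w7.png; python3 -c "
import cv2
a=cv2.imread('pics/w7.png'); cv2.imwrite('pics/w7c.png',cv2.resize(a[60:420,210:430],None,fx=1.6,fy=1.6,interpolation=cv2.INTER_CUBIC))"
```

```text
cam in tool [  79.50214135   -0.23459381 -158.86998226]
11.3167 [0.59373436 0.03962085 0.09233478] [-1.79969547e+02 -1.77456344e-01 -1.72649127e+02] [-8.03182948  0.08999917  5.58926234]
tube w 4.0 22.0 49.0 bearing -31.38 res 5.0342612527024615 px [323.  30.  49.] [314.5 169.    4. ]
```

View pics/w7c.png

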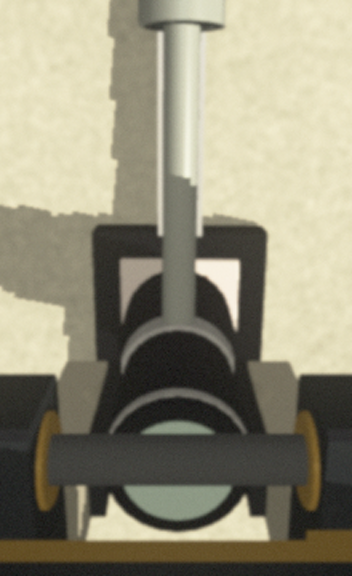

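The holder bar lies symmetrically under the rod, and the mark is not out yet (65.6 mm measured). About 4.4 mm remain.

Emit:
servo_tool(deltas=[[1, -2.3, 0, 0, 0, 0, 0], [1, -2.3, 0, 0, 0, 0, 0], [1, 0, 0, 0, 0, 0, 0], [1, 0, 0, 0, 0, 0, 0], [1, 0, 0, 0, 0, 0, 0]])

```text
t: 11.73
eef_pos: [0.5982, 0.0402, 0.0923]
ee_rot: [-3.141, -0.003, -3.013]
force: [-8.3, -0.5, 5.5]
width: 0.0334
gripper_force: 40.0
```

```bash
python3 - <<'E'
from w import *
print(s['t'],s['eef_pos'],s['force'],1e3*np.hypot(*(s['eef_pos'][:2]-[.52856,.03218])))
im=f['color']; cv2.imwrite('pics/w8.png',im[:,:,::-1])
g=im[:,316:330].mean(2).mean(1) if 0 else im[...,:].mean(2)[:,318:327].mean(1)
print([(y,int(g[y])) for y in range(30,130,2)])
for y in range(40,110,6): p=ray(f,(322,y),.095); print(y,np.hypot(*(p-s['eef_pos'])[:2])*1e3,end=' ; ')
cv2.imwrite('pics/w8c.png',cv2.resize(im[0:200,260:390,::-1],None,fx=3,fy=3,interpolation=cv2.INTER_CUBIC))
E
```

```text
cam in tool [  79.56871321   -0.23785141 -158.89018215]
11.7833 [0.59815189 0.04015779 0.09230912] [-8.7163734  -0.37440764  6.31486793] 70.0476756961909
[(30, 84), (32, 83), (34, 82), (36, 119), (38, 185), (40, 193), (42, 192), (44, 193), (46, 192), (48, 192), (50, 192), (52, 191), (54, 191), (56, 193), (58, 189), (60, 141), (62, 90), (64, 46), (66, 43), (68, 68), (70, 161), (72, 183), (74, 183), (76, 183), (78, 183), (80, 183), (82, 183), (84, 182), (86, 184), (88, 183), (90, 184), (92, 184), (94, 184), (96, 185), (98, 185), (100, 185), (102, 185), (104, 186), (106, 185), (108, 186), (110, 187), (112, 187), (114, 187), (116, 188), (118, 188), (120, 188), (122, 189), (124, 188), (126, 188), (128, 188)]
40 113.44374196962862 ; 46 111.34648995308963 ; 52 109.23076465440103 ; 58 107.09632094117914 ; 64 104.94290932727374 ; 70 102.77027587601162 ; 76 100.57816210090196 ; 82 98.36630486373397 ; 88 96.13443627000218 ; 94 93.88228356158956 ; 100 91.60956900664682 ; 106 89.31600978660421 ;
```

View pics/w8c.png

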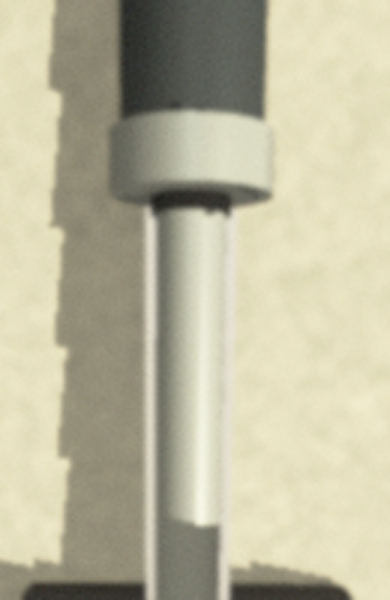

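```bash
python3 - <<'E'
from w import *
d=lambda y,z:(T.T@(ray(f,(322,y),z)-s['eef_pos']))[0]*1e3
print('collar top front',d(59.8,.0965),d(61,.0965),'band edge',d(68.8,.09),'rear collar edge',d(36.3,.0965), s['force'])
E
```

```text
cam in tool [  79.58238063   -0.2392918  -158.88441655]
collar top front 106.2184100420626 105.79223168226767 band edge 103.98596111160849 rear collar edge 114.41480959835019 [-8.26311503  0.46739072  6.00749814]
```

About 2 mm of the 5 mm band is out; it should be 2.5 mm. I'll add a fine correction and settle.

Emit:
servo_tool(deltas=[[1, -0.4, 0.3, 0, 0, 0, 0], [1, 0, 0, 0, 0, 0, 0], [1, 0, 0, 0, 0, 0, 0], [1, 0, 0, 0, 0, 0, 0], [1, 0, 0, 0, 0, 0, 0], [1, 0, 0, 0, 0, 0, 0]])

```text
t: 12.33
eef_pos: [0.5983, 0.0404, 0.0923]
ee_rot: [-3.141, -0.004, -3.013]
force: [-8.3, -0.8, 7.2]
width: 0.0334
gripper_force: 40.0
```

```bash
python3 - <<'E'
from w import *
print(s['t'],s['eef_pos'],s['force'],s['width'],s['gripper_force'],1e3*np.hypot(*(s['eef_pos'][:2]-[.52856,.03218])))
im=f['color']; cv2.imwrite('pics/w9.png',im[:,:,::-1]); g=im.mean(2)[:,318:327].mean(1)
print([(y,int(g[y])) for y in range(54,76)])
lines(('w9.png',s['eef_pos'],np.degrees(s['ee_rot'][2])),range(2,33),lambda r:r[:,2]<125,'tube',.09,lambda y:(293,352))
# holder symmetry about the rod
d=shot('top','t9.png'); find(d,['slidebox','canister0','frame'])
E
```

```text
cam in tool [  79.58904914   -0.24494526 -158.89020029]
12.3833 [0.59833564 0.04044924 0.09229758] [-8.32427042 -1.3403238   6.20932392] 0.033639126835596236 40.001245737075806 70.26393255955551
[(54, 193), (55, 193), (56, 194), (57, 191), (58, 181), (59, 155), (60, 121), (61, 96), (62, 75), (63, 54), (64, 45), (65, 45), (66, 44), (67, 47), (68, 67), (69, 116), (70, 162), (71, 181), (72, 184), (73, 184), (74, 184), (75, 185)]
tube w 48.0 49.0 50.0 bearing 5.85 res 0.08494463515074703 px [322.5   2.   50. ] [322.5  32.   48. ]
slidebox 0.74 [ 0.6516 -0.1951  0.0466] px [405. 208.]
slidebox 0.41 [0.5528 0.0304 0.0884] px [296. 254.]
canister0 0.72 [ 0.3207 -0.2672  0.0511] px [451. 373.]
frame 0.72 [0.5711 0.0354 0.0156] px [293. 250.]
```

```bash
python3 - <<'E'
from h import *
f=shot('top')
for fn in ('t4.png','t6.png','t9.png'):
    h=cv2.cvtColor(cv2.imread('pics/'+fn),cv2.COLOR_BGR2HSV).astype(int);W=[];n=[]
    for y in range(300,335):
        x=np.nonzero(h[y,:,2]<112)[0]; x=x[(x>=292)&(x<314)]; n.append(len(x)); W.append(ray(f,(x.mean(),y),.09)[:2])
    W=np.array(W); k=np.polyfit(W[:,0],W[:,1],1); print(fn,min(n),max(n),np.degrees(np.arctan(k[0])))
w=cv2.imread('pics/w9.png'); cv2.imwrite('pics/w9c.png',cv2.resize(w[0:300,240:410],None,fx=2,fy=2))
E
```

```text
t4.png 10 11 4.090790253289901
t6.png 10 11 6.457983393337868
t9.png 7 10 6.167220023358164
```

View pics/w9c.png

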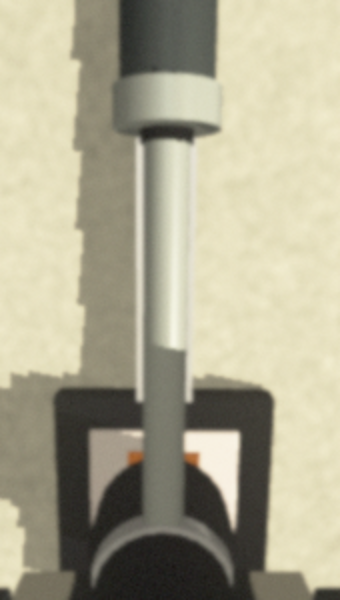

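The holder, bar and rod are all centred at crop column 164–165, and the mark is half out at the collar (about (165,134)). Handing in.

```bash
python3 -c "
from station import arm
print(arm.job_done())"
```

```text
the job is handed in; nothing more can be done
None
```

The job is handed in with no verdict returned: the arm was swung onto the frame with the rod in and held about 1.5 s, then the loupe was pulled out 70 mm, putting the mark at the tube mouth within about half a millimetre and the loupe over the frame, with the gripper still holding it.

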